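Return the anatomy specimens to their silhouette boards

TASK

Put the four pieces left lying on the green shelf back on the four pale boards: the plaster vertebra, the resin femur head, the brass S-hook and the walnut skull stand each on the board whose dark silhouette has its shape and size, covering the silhouette and, for the vertebra and the hook, turned the same way as it. Set them down flat and upright without dropping them, and leave the bead jar and the steel dish where they are.

Things in the scene. Friction and masses are not known exactly. Their poses are not given: they have to be found in the camera images.
- vertebra: White plaster vertebra lying flat, 94 x 76 x 30 mm, 160 g. Origin on its underside; x points to the front face (x = 28 mm), away from the tip of the rear spine (x = -66). Best grip: the thick front block centred at x = 12 mm, 32 long in x, 36 wide in y, 30 high. Side wings at x = -24 to -8 reach y = +-38, 14 high; the spine is a bar 12 wide, 18 high, along -x; z up.
- femur_head: Ivory resin femur head standing on its cut neck (about 100 g): a ball of 48 mm diameter with its centre 36 mm above the origin, on a neck with a round foot of 36 mm diameter; 60 mm high. Origin at the centre of the foot's underside, z up.
- hook: Brass S-hook lying flat, round bar 10 mm thick, 102 mm long, 66 across, 90 g. Straight shank along x from -32 to +32 mm, centre line 5 mm up; the +x end curls to +y, the -x end to -y, tips at (26, 28) and (-26, -28) mm, so a half turn gives the same shape. Origin on the underside below the shank's middle, z up.
- skull_stand: Small turned walnut skull stand (about 110 g), 60 mm high: round base of 68 mm diameter and 11 mm thickness, a 16 mm stem, and a round cup-like head of 44 mm diameter from 46 to 60 mm height. Origin at the centre of the base's underside, z up.
- pad_vertebra: Board with the silhouette of the vertebra seen from above (98 mm long, front block towards +x). Fixed pale wooden board 116 x 96 x 8 mm (x, y, thick); origin under its centre on the underside, top 8 mm higher. The vertebra covers its silhouette when its origin lies at x = +19 mm, y = 0 of the board with the x axes pointing the same way.
- pad_head: Board with the small dark disc, 40 mm in diameter, at its centre: the foot of the femur head. Fixed pale wooden board 116 x 96 x 8 mm (x, y, thick); origin under its centre on the underside, top 8 mm higher.
- pad_hook: Board with the S-shaped silhouette, 106 x 70 mm, centred, shank along x, laid out as the hook's own axes (either way round is the same). Fixed pale wooden board 116 x 96 x 8 mm (x, y, thick); origin under its centre on the underside, top 8 mm higher.
- pad_stand: Board with the large dark disc, 72 mm in diameter, at its centre: the base of the skull stand. Fixed pale wooden board 116 x 96 x 8 mm (x, y, thick); origin under its centre on the underside, top 8 mm higher.
- bead_jar: Bystander: loose closed glass jar of beads with a steel lid, 50 mm in diameter, 58 mm high; origin at the centre of its underside. Leave it alone.
- dish: Bystander: loose small round steel bowl, 60 mm in diameter, 28 mm high; origin at the centre of its underside. Leave it alone.
Things that resemble listed ones, but are neither listed nor needed, are in the scene too. Several things look just like the vertebra: the one meant starts farthest to the robot's left.

How it is judged (in metres and radians):
At the end, for the whole second after the job is handed in: Each piece rests flat (within 0.08 rad) on its own board's top, within 12 mm of its silhouette (vertebra: 12 mm along each board axis); vertebra and hook turned within 0.26 rad of theirs (vertebra front the right way, hook either way round); all at rest (x of vertebra in the frame of pad_vertebra between 0.007 and 0.031 m and y of vertebra in the frame of pad_vertebra between -0.012 and 0.012 m and angle between the x axis of vertebra and the x axis of pad_vertebra, either way round below 0.26 rad and x of pad_vertebra in the frame of vertebra below 0 m and z of vertebra in the frame of pad_vertebra between 0.004 and 0.013 m and angle between each of vertebra, femur_head, hook, skull_stand's own z axis and vertical below 0.08 rad and linear speed of each of vertebra, femur_head, hook, skull_stand below 0.02 m/s and angular speed of each of vertebra, femur_head, hook, skull_stand below 0.2 rad/s and horizontal distance between femur_head and pad_head below 0.012 m and z of femur_head in the frame of pad_head between 0.004 and 0.013 m and horizontal distance between hook and pad_hook below 0.012 m and angle between the x axis of hook and the x axis of pad_hook, either way round below 0.26 rad and z of hook in the frame of pad_hook between 0.004 and 0.013 m and horizontal distance between skull_stand and pad_stand below 0.012 m and z of skull_stand in the frame of pad_stand between 0.004 and 0.013 m); the robot touches nothing.
It fails at once if a piece is dropped or thrown: out of the fingers and faster than 0.7 m/s (a fall of about 25 mm) ((linear speed of vertebra above 0.7 m/s and contact force between the fingers and vertebra below 0.05 N) or (linear speed of femur_head above 0.7 m/s and contact force between the fingers and femur_head below 0.05 N) or (linear speed of hook above 0.7 m/s and contact force between the fingers and hook below 0.05 N) or (linear speed of skull_stand above 0.7 m/s and contact force between the fingers and skull_stand below 0.05 N)).
It fails at once if the bead jar or the dish is moved by more than 20 mm (distance of any of bead_jar, dish from where it was at the start of the episode above 0.02 m).
It also fails if it takes over 106 s, if anything falls off the work surface, if the arm or the gripper's body presses on something with over 40 N, if the wrist force passes 120 N, or if a joint passes its speed limit or range.

ROBOT

A 6-joint arm with a two-finger parallel gripper is mounted at the origin on the work surface. World frame = base frame: x ahead of the robot, y to its left, z up, the work surface at z = 0. Lengths are in m, angles in degrees, forces in N, time in s.
With the tool pointing down it reaches from about 0.4 to 0.825 m from the base axis. Payload 7 kg.
Tool frame: the origin (TCP) lies at the very end of the fingers, on their centre line; the grasp point (between the pads) lies 19 mm behind it (r.hold_point_z is the distance from the TCP to the grasp point, in m); z points along the fingers, y is the line along which they close (so a half turn about z gives the same grasp; the last joint's range is limited). The gripper opens to 88 mm and grips with 3 to 60 N. Pads are 19 mm wide; open, the fingers measure 130 mm over their backs; the gripper's body (78 mm by 193 mm) begins 47 mm behind the grasp point.
Start: joints at [87.324, 20.546, 0.682, 0, -70.136, -16.507], TCP at [0.222, 0.637, 0.227] pointing down, gripper open.
Joint ranges: [-176.03, 176.03], [-82.01, 121.73], [-58.28, 71.71], [-173.87, 95.51], [-174.79, -0.11], [-173.66, 173.66]. Speed limits (degrees/s): [136.94, 136.94, 172.46, 180, 180, 180].

INTERFACE

Orientations are given as [roll, pitch, yaw] about the fixed x, y, z axes, in that order (R = Rz(yaw) Ry(pitch) Rx(roll)).
In Python, from plant import telemetry, vision, workorder, r gives the robot as it stands.
- The arm moves only by the tool move_arm, never from a script. Its argument "plan" is a list of rows, each a list of 7 numbers: the opening, from -1 (shut) to 1 (fully open), so that 0 is half open, then the shift along the world's x, y, z in m, then the turn, a rotation vector about the world's x, y, z in degrees. In form: [[fingers, dx, dy, dz, ax, ay, az], ...]. A call has 1 to 20 rows; each row shifts and turns the commanded pose from where the row before left it; what a row does not reach is not made up. A row lasts 1/8 s, in which the tool goes at most 62.5 mm and 10.7 degrees, less where a joint would pass 70% of its speed; a pose out of reach is approached as far as the arm can. A call is refused whole if a number of a shift passes 0.0625 or a number of a turn 10.7, either way. A call with a gripper value outside its range is refused whole. The fingers move at their own pace and stop on an object; "force" is the grip in N (left out, the last holds). Time passes only in rows, so rows that do not move let the fingers close. It gives the time, the measured TCP pose, the force, the opening and the grip force at its end, in the units of the state.
- telemetry.get_state(): the state, without advancing time (a new reading comes with each control period).
- vision.capture(name): name is "scene" or "top"; returns a dict with "img" (420x560x3 uint8, red, green, blue), "depth" (420x560 float32, m along the optical axis (not along the pixel's ray), 0 where there is no reading), "intrinsics" (3x3 intrinsics, pixels), "R" (3x3) and "t" (3): a world point X has camera coordinates R X + t. Camera axes: x right, y down, z forward; pixel columns grow to the right and rows downward; lengths in m; the calibration is good to about 2 mm. A picture is of the moment at which its call begins.
- workorder.close_job(): hands the job in; it is judged then, once.
The state is a dict: "time_s": time; "joints": joint angles; "qd": joint speeds; "joint_torque": joint torques, N m; "tcp_pos": TCP position; "eef_rot": TCP orientation; "contact_force": force on the tool from outside, world axes, zero at the start; "moment": the same for the moment, N m; "gripper_width": finger opening in m; "gripper_force": force on a finger pad.
Only numpy, scipy, OpenCV 4.12 (cv2) and the standard library are available. Lean on these libraries where they do the work, as an engineer would, in place of code of your own. Each camera call takes 0.05 s, during which the arm holds its last target. There are 200 camera calls.

## Working session

There is one attempt and no reset: what is moved stays moved. The work goes in short steps, Python scripts to look and compute and a tool call to move; the robot and the scene stay as the last step left them, time stands still between calls to the robot, and variables do not carry over. Pictures are saved under pics/ and viewed, at most 14 in all, crops included, and the job is handed in when it is done.

Besides the shell and the picture viewer there is one more tool, called after "Request:" as a command line: name --pt "numbers of a row" for each row, then --argument value for the rest. move_arm: Moves the arm, as the interface text tells. Its arguments: {"type":"object","properties":{"plan":{"type":"array"},"force":{"type":"number"}},"required":["plan"]}

```bash
mkdir -p pics
cat > h.py <<'E'
import numpy as np, cv2
from plant import telemetry, vision, workorder, r
def cap(n,name):
    c=vision.capture(n); np.savez(f'{name}.npz',**{k:np.asarray(v) for k,v in c.items()})
    cv2.imwrite(f'pics/{name}.png',cv2.resize(c['img'][:,:,::-1],(784,588),interpolation=cv2.INTER_CUBIC)); return c
def world(c):
    d=c['depth'];K=c['intrinsics'];v,u=np.mgrid[:420,:560]
    P=np.stack([(u-K[0,2])/K[0,0]*d,(v-K[1,2])/K[1,1]*d,d],-1)
    return (P-c['t'])@c['R']
E
python3 - <<'E'
from h import *
for n in('scene','top'):
    c=cap(n,n+'0'); print(n,c['R'].round(2).tolist(),c['t'],c['intrinsics'].tolist())
print(telemetry.get_state())
E
```

```text
scene [[0.27, 0.96, 0.01], [0.56, -0.15, -0.81], [-0.78, 0.23, -0.58]] [-0.13859559 -0.26961362  1.39068893] [[410.6924205423824, 0.0, 282.3941998592629], [0.0, 410.6924205423824, 206.22189670930183], [0.0, 0.0, 1.0]]
top [[-0.02, -1.0, 0.01], [-1.0, 0.02, -0.07], [0.07, -0.01, -1.0]] [0.01842133 0.52862747 1.02635593] [[427.089902394873, 0.0, 288.1279056876775], [0.0, 427.089902394873, 210.12946501695944], [0.0, 0.0, 1.0]]
{'time_s': 0.1, 'joints': array([ 8.73234449e+01,  2.05880897e+01,  6.39292986e-01, -1.75835865e-02,
       -7.01338221e+01, -1.65079794e+01]), 'qd': array([-0.11242056, -0.04261479,  0.10972358, -0.01165652,  0.03366119,
       -0.02806096]), 'joint_torque': array([-1.73144112e-03, -5.84163666e+01,  2.93753886e+01,  7.01547682e+00,
        1.02155012e-02, -5.13510838e-05]), 'tcp_pos': array([0.22168437, 0.63711159, 0.22571033]), 'eef_rot': array([ 1.79916089e+02, -7.62903988e-03, -1.91905162e+01]), 'contact_force': array([0.17969761, 0.26819215, 1.26314135]), 'moment': array([-0.0676543 ,  0.0146508 ,  0.01784852]), 'gripper_force': 0.0, 'gripper_width': 0.08780019638068608}
```

View pics/top0.png

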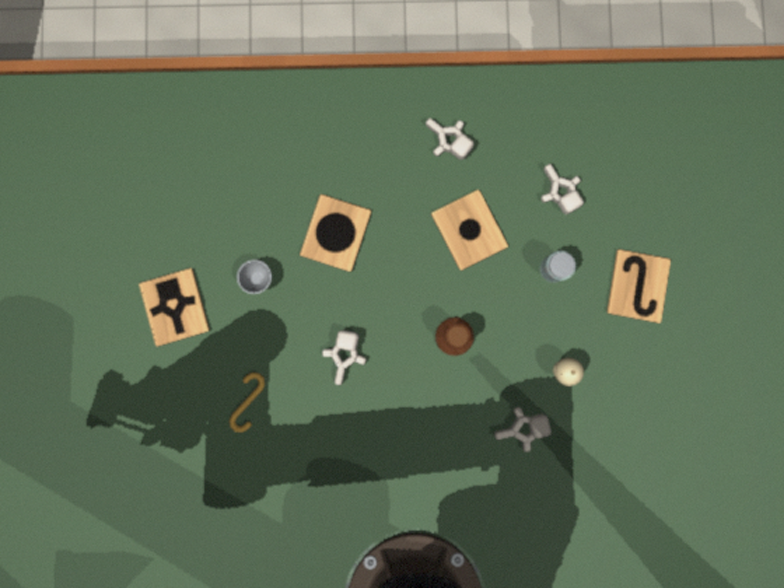

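View pics/scene0.png

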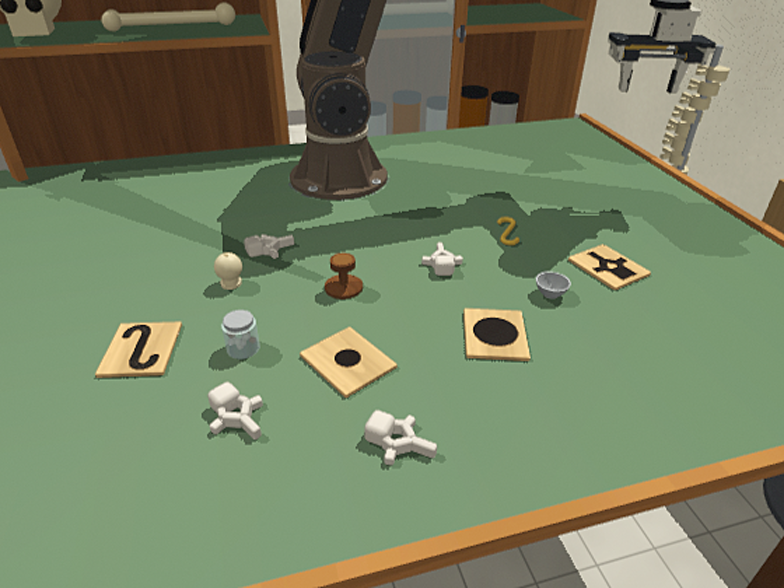

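The target vertebra is at top px (345,355), the leftmost of the white ones. The hook is at (248,403), the stand at (455,335) and the ball at (568,372). The boards are vertebra (173,306), stand (335,232), head (470,230) and hook (640,286). Next I measure their poses.

```bash
cat > m.py <<'E'
from h import *
def measure(name):
    c=dict(np.load(name+'.npz')); W=world(c); img=c['img'].astype(int); hsv=cv2.cvtColor(c['img'],cv2.COLOR_RGB2HSV)
    ok=(c['depth']>0)&(W[...,0]>.15)&(W[...,0]<.95)&(abs(W[...,1])<.7)
    m=(ok&(W[...,2]>.0045)&(W[...,2]<.12)).astype(np.uint8)
    n,L,S,C=cv2.connectedComponentsWithStats(m,connectivity=8)
    for i in range(1,n):
        if S[i,4]<60: continue
        q=L==i; P=W[q]; z=np.percentile(P[:,2],[50,98]); 
        (cx,cy),(a,b),an=cv2.minAreaRect((P[:,:2]*1000).astype(np.float32))
        u=P[:,:2]-P[:,:2].mean(0); w,V=np.linalg.eigh(u.T@u); ax=V[:,1]
        print('px',(C[i]*1.4).round(),'n',S[i,4],'mean',P[:,:2].mean(0).round(4),'z',z.round(4),'rect',np.round([cx,cy,a,b,an],1),'pca',round(np.degrees(np.arctan2(ax[1],ax[0])),1))
        t=P[P[:,2]>z[1]-.006]; print('   top-slab mean',t[:,:2].mean(0).round(4),'extent',np.ptp(t[:,:2],axis=0).round(3))
        if z[1]<.014 and S[i,4]>1000:
            d=cv2.erode(q.astype(np.uint8),np.ones((3,3)))>0
            d&=img.sum(-1)<150; D=W[d][:,:2]; u=D-D.mean(0); w,V=np.linalg.eigh(u.T@u); ax=V[:,1]
            r2=cv2.minAreaRect((D*1000).astype(np.float32)); print('   dark n',d.sum(),'mean',D.mean(0).round(4),'pca',round(np.degrees(np.arctan2(ax[1],ax[0])),1),'rect',np.round([*r2[0],*r2[1],r2[2]],1), 'skew',(u@ax**1).__pow__(3).mean())
if __name__=='__main__':
    import sys; measure(sys.argv[1])
E
python3 m.py top0
# model pca of hook
python3 - <<'E'
import numpy as np
t=np.linspace(-np.pi/2,np.pi/2,200)
s=np.linspace(0,32,int(200*32/44)); c=np.c_[32+14*np.cos(t),14+14*np.sin(t)]; e=np.c_[np.linspace(26,32,27),np.full(27,28)]
P=np.r_[np.c_[s,0*s],c,e];P=np.r_[P,-P];w,V=np.linalg.eigh(P.T@P);print(np.degrees(np.arctan(V[1,1]/V[0,1])),w)
E
```

```text
px [451. 140.] n 488 mean [ 0.8029 -0.0864] z [0.02   0.0327] rect [805.8 -83.8  82.5  70.1  87. ] pca 47.3
   top-slab mean [ 0.7906 -0.1047] extent [0.039 0.038]
px [563. 192.] n 495 mean [ 0.7046 -0.2815] z [0.0197 0.0323] rect [ 709.4 -281.9   68.2   84.4   84. ] pca -154.3
   top-slab mean [ 0.6857 -0.2943] extent [0.037 0.036]
px [470. 230.] n 1699 mean [ 0.6418 -0.1153] z [0.0083 0.0122] rect [ 642.2 -115.5  115.    96.8   25.6] pca -153.8
   top-slab mean [ 0.6421 -0.1149] extent [0.141 0.131]
   dark n 105 mean [ 0.6411 -0.1133] pca -138.8 rect [ 642.7 -114.    32.7   32.5   19.7] skew -6.258668126189961e-08
px [336. 233.] n 1733 mean [0.6423 0.1234] z [0.0083 0.0127] rect [642.9 125.1  99.6 116.2  71. ] pca 161.5
   top-slab mean [0.6425 0.1238] extent [0.137 0.123]
   dark n 467 mean [0.6432 0.1256] pca 122.0 rect [644.5 125.1  63.4  65.1  12.1] skew 1.2660362308075963e-08
px [639. 286.] n 1732 mean [ 0.5347 -0.4131] z [0.0082 0.0123] rect [ 534.4 -413.7   97.5  117.2   77.5] pca 167.0
   top-slab mean [ 0.5348 -0.4139] extent [0.129 0.113]
   dark n 217 mean [ 0.5375 -0.4
[... 890 characters left out ...]
 n 464 mean [0.4292 0.11  ] z [0.0206 0.0321] rect [425.3 109.8  82.1  69.3  23.9] pca 165.5
   top-slab mean [0.4506 0.1051] extent [0.034 0.034]
px [569. 372.] n 332 mean [ 0.3895 -0.2692] z [0.0527 0.0614] rect [ 388.6 -271.6   43.9   46.1   83.4] pca 172.7
   top-slab mean [ 0.3886 -0.2719] extent [0.03  0.033]
px [247. 403.] n 289 mean [0.3472 0.2824] z [0.0088 0.0134] rect [347.3 282.9  38.6 106.1  72.7] pca 157.6
   top-slab mean [0.3468 0.2826] extent [0.098 0.059]
px [527. 429.] n 517 mean [ 0.292  -0.2004] z [0.0199 0.0327] rect [ 289.  -197.9   68.7   84.1   47.3] pca 102.7
   top-slab mean [ 0.2955 -0.2234] extent [0.033 0.031]
19.776246299429545 [ 62078.62809459 918595.19255899]
```

Request:
move_arm --pt "1 0.0125 -0.0355 -0.0125 0 0 -2.3" --pt "1 0.0125 -0.0355 -0.0125 0 0 -2.3" --pt "1 0.0125 -0.0355 -0.0125 0 0 -2.3" --pt "1 0.0125 -0.0355 -0.0125 0 0 -2.3" --pt "1 0.0125 -0.0355 -0.0125 0 0 -2.3" --pt "1 0.0125 -0.0355 -0.0125 0 0 -2.3" --pt "1 0.0125 -0.0355 -0.0125 0 0 -2.3" --pt "1 0.0125 -0.0355 -0.0125 0 0 -2.3" --pt "1 0.0125 -0.0355 -0.0125 0 0 -2.3" --pt "1 0.0125 -0.0355 -0.0125 0 0 -2.3" --pt "1 0 0 0 0 0 0" --pt "1 0 0 0 0 0 0"

```text
time_s: 1.6
tcp_pos: [0.3471, 0.2828, 0.1017]
eef_rot: [-180.0, -0.0, -42.2]
contact_force: [0.8, -0.1, -0.0]
gripper_width: 0.0874
gripper_force: 0.0
```

Run:
```python
from h import *
c=cap('top','top1')
i=dict(np.load('top0.npz'))['img'][:,:,::-1]
a=cv2.resize(i[255:320,155:220],(390,390),interpolation=cv2.INTER_CUBIC);b=cv2.resize(i[170:235,425:490],(390,390),interpolation=cv2.INTER_CUBIC)
cv2.imwrite('pics/crop1.png',np.hstack([a,b]))
```

```text
(no output)
```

View pics/crop1.png

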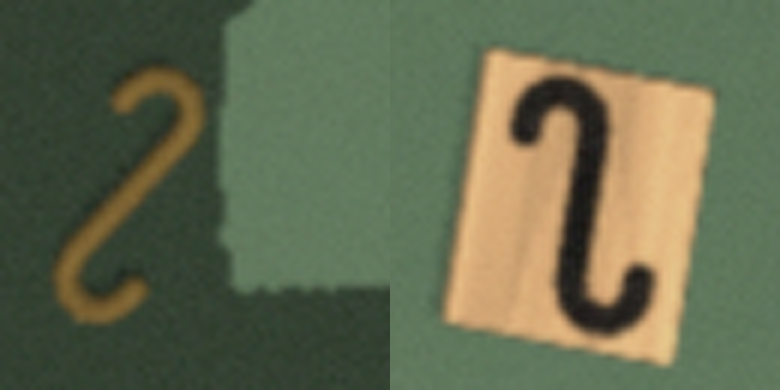

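View pics/top1.png

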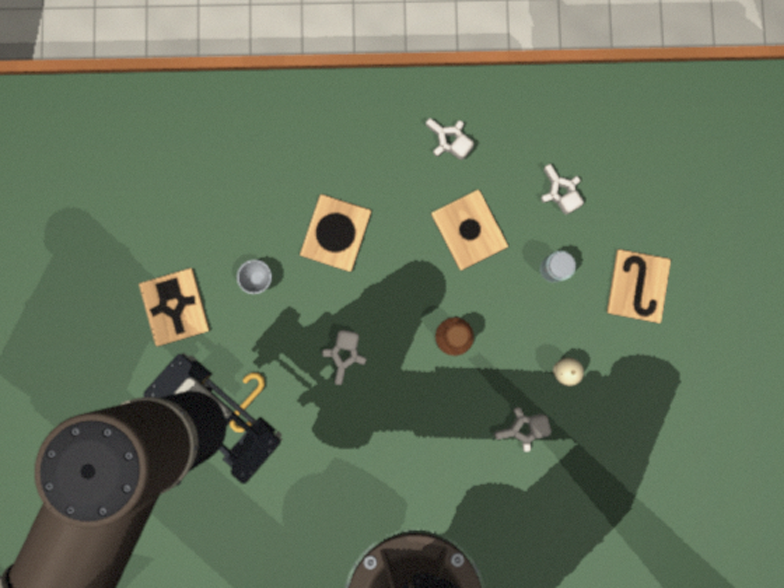

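The crop shows the shank of the hook at about -43° and that of its silhouette at about -10°, both S shapes of the same hand. The gripper is over the hook, aligned with it. Now I descend and grip.

Request:
move_arm --pt "1 0 0 -0.022 0 0 0" --pt "1 0 0 -0.022 0 0 0" --pt "1 0 0 -0.022 0 0 0" --pt "1 0 0 -0.016 0 0 0" --pt "1 0 0 -0.01 0 0 0" --pt "1 0 0 -0.005 0 0 0" --pt "1 0 0 0 0 0 0" --pt "-1 0 0 0 0 0 0" --pt "-1 0 0 0 0 0 0" --pt "-1 0 0 0 0 0 0" --pt "-1 0 0 0 0 0 0" --pt "-1 0 0 0 0 0 0" --pt "-1 0 0 0 0 0 0" --pt "-1 0 0 0 0 0 0" --force 25

```text
time_s: 3.4
tcp_pos: [0.3468, 0.2825, 0.0046]
eef_rot: [180.0, -0.0, -42.2]
contact_force: [-0.6, -0.5, 0.8]
gripper_width: 0.0237
gripper_force: 0.0
```

Request:
move_arm --pt "-1 0 0 0 0 0 0" --pt "-1 0 0 0 0 0 0" --pt "-1 0 0 0 0 0 0" --pt "-1 0 0 0 0 0 0" --pt "-1 0 0 0.01 0 0 0" --pt "-1 0 0 0.02 0 0 0" --pt "-1 0 0 0.03 0 0 0" --pt "-1 0 0 0.03 0 0 0" --pt "-1 0 0 0.03 0 0 0" --pt "-1 0 0 0 0 0 0"

```text
time_s: 4.65
tcp_pos: [0.3475, 0.2838, 0.1273]
eef_rot: [-179.7, 0.1, -42.2]
contact_force: [0.6, -0.0, -1.5]
gripper_width: 0.0089
gripper_force: 25.0
```

Request:
move_arm --pt "-1 0.0104 -0.0387 0 0 0 1.73" --pt "-1 0.0104 -0.0387 0 0 0 1.73" --pt "-1 0.0104 -0.0387 0 0 0 1.73" --pt "-1 0.0104 -0.0387 0 0 0 1.73" --pt "-1 0.0104 -0.0387 0 0 0 1.73" --pt "-1 0.0104 -0.0387 0 0 0 1.73" --pt "-1 0.0104 -0.0387 0 0 0 1.73" --pt "-1 0.0104 -0.0387 0 0 0 1.73" --pt "-1 0.0104 -0.0387 0 0 0 1.73" --pt "-1 0.0104 -0.0387 0 0 0 1.73" --pt "-1 0.0104 -0.0387 0 0 0 1.73" --pt "-1 0.0104 -0.0387 0 0 0 1.73" --pt "-1 0.0104 -0.0387 0 0 0 1.73" --pt "-1 0.0104 -0.0387 0 0 0 1.73" --pt "-1 0.0104 -0.0387 0 0 0 1.73" --pt "-1 0.0104 -0.0387 0 0 0 1.73" --pt "-1 0.0104 -0.0387 0 0 0 1.73" --pt "-1 0.0104 -0.0387 0 0 0 1.73" --pt "-1 0 0 0 0 0 0" --pt "-1 0 0 0 0 0 0"

```text
time_s: 7.15
tcp_pos: [0.5331, -0.4137, 0.1235]
eef_rot: [-180.0, 0.1, -11.1]
contact_force: [-0.7, 0.1, -0.4]
gripper_width: 0.0089
gripper_force: 25.0
```

Run:
```python
from h import *
cap('scene','s2')
```

```text
(no output)
```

View pics/s2.png

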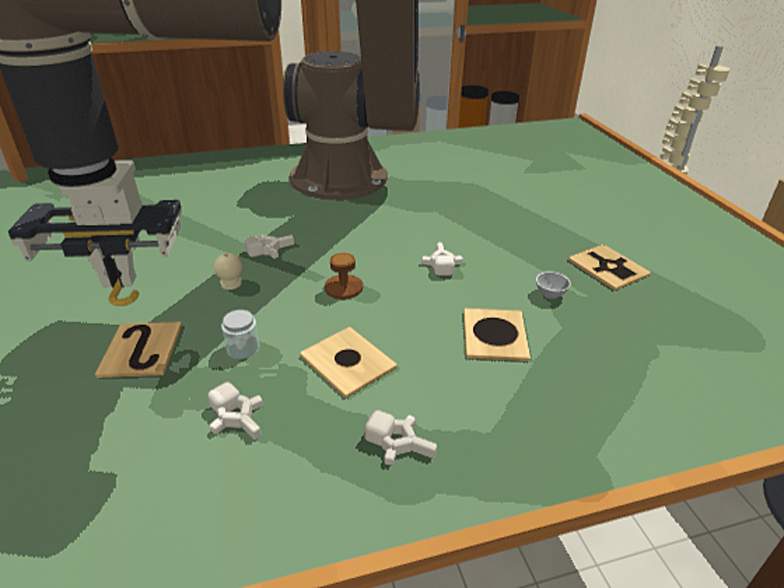

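The hook hangs level above its board (px 120,295). Lowering it.

Request:
move_arm --pt "-1 0.0015 0 -0.03 0 0 0" --pt "-1 0 0 -0.03 0 0 0" --pt "-1 0 0 -0.025 0 0 0" --pt "-1 0 0 -0.012 0 0 0" --pt "-1 0 0 -0.008 0 0 0" --pt "-1 0 0 -0.004 0 0 0" --pt "-1 0 0 -0.0025 0 0 0" --pt "-1 0 0 0 0 0 0" --pt "-1 0 0 0 0 0 0"

```text
time_s: 8.32
tcp_pos: [0.5357, -0.4143, 0.0135]
eef_rot: [180.0, -0.0, -11.0]
contact_force: [0.6, 1.0, -0.3]
gripper_width: 0.0091
gripper_force: 25.0
```

Request:
move_arm --pt "-1 0 0 -0.001 0 0 0" --pt "-1 0 0 0 0 0 0" --pt "-0.5 0 0 0 0 0 0" --pt "-0.5 0 0 0 0 0 0" --pt "-0.2 0 0 0 0 0 0" --pt "-0.2 0 0 0 0 0 0" --pt "-0.2 0 0 0.015 0 0 0" --pt "-0.2 0 0 0.03 0 0 0" --pt "-0.2 0 0 0.04 0 0 0" --pt "0.2 0 0 0.04 0 0 0" --pt "0.5 0 0 0 0 0 0"

```text
time_s: 9.7
tcp_pos: [0.5377, -0.4154, 0.1427]
eef_rot: [179.9, -0.5, -11.0]
contact_force: [0.2, 0.1, -0.5]
gripper_width: 0.0496
gripper_force: 0.0
```

Request:
move_arm --pt "1 -0.0244 0.02375 0 0 0 0" --pt "1 -0.0244 0.02375 0 0 0 0" --pt "1 -0.0244 0.02375 0 0 0 0" --pt "1 -0.0244 0.02375 0 0 0 0" --pt "1 -0.0244 0.02375 0 0 0 0" --pt "1 -0.0244 0.02375 0 0 0 0" --pt "1 0 0 -0.03 0 0 0" --pt "1 0 0 0 0 0 0" --pt "1 0 0 0 0 0 0"

```text
time_s: 10.82
tcp_pos: [0.3897, -0.2719, 0.1078]
eef_rot: [180.0, -0.0, -11.0]
contact_force: [0.3, -0.3, -0.2]
gripper_width: 0.0881
gripper_force: 0.0
```

Run:
```python
from h import *
from m import measure
cap('top','top3');cap('scene','s3')
import io,contextlib
f=io.StringIO()
with contextlib.redirect_stdout(f): measure('top3')
L=f.getvalue().split('\n'); print('\n'.join(l for l in L))
a=cv2.imread('pics/top3.png')[200:500,400:784];b=cv2.imread('pics/s3.png')[170:470,50:434]
cv2.imwrite('pics/c3.png',np.hstack([a,b]))
```

```text
px [451. 140.] n 488 mean [ 0.8029 -0.0863] z [0.0198 0.0324] rect [808.5 -85.   85.4  69.   13.3] pca 46.7
   top-slab mean [ 0.7901 -0.1039] extent [0.039 0.04 ]
px [563. 192.] n 499 mean [ 0.7044 -0.2815] z [0.0196 0.032 ] rect [ 707.  -282.2   86.4   71.3   68.2] pca -154.4
   top-slab mean [ 0.6859 -0.2939] extent [0.038 0.037]
px [470. 230.] n 1704 mean [ 0.6416 -0.1154] z [0.0081 0.0121] rect [ 641.3 -117.1  117.8   98.8   25.9] pca -154.7
   top-slab mean [ 0.642 -0.115] extent [0.141 0.131]
   dark n 132 mean [ 0.6428 -0.1147] pca -172.9 rect [ 642.8 -114.4   32.    30.5   44.4] skew -5.590113707873383e-08
px [336. 233.] n 1733 mean [0.6421 0.1235] z [0.0083 0.0121] rect [642.8 124.9 100.2 116.2  71.2] pca 161.6
   top-slab mean [0.6421 0.1233] extent [0.138 0.126]
   dark n 464 mean [0.645  0.1232] pca 45.9 rect [644.1 125.1  64.6  63.7  89.2] skew -2.8154405334687158e-08
px [639. 286.] n 1742 mean [ 0.5342 -0.4123] z [0.0087 0.0197] rect [ 535.8 -412.9   99.1  117.6   78. ] pca 167.3
   top-slab mean [ 0.5355 -0.4132] extent [0.102 0.052]
px [558. 267.] n 430 mean [ 0.5674 -0.2588] z [0.0565 0.0608] rect [ 568.8 -264.1   53.5   50.3   25.1] pca 128.6
   top-slab mean [ 0.5695 -0.2636] extent [0.041 0.043]
px [254. 277.] n 414 mean [0.566  0.2672] z [0.0157 0.03  ] rect [565.1 264.4  57.6  56.4  88.3] pca 159.5
   top-slab mean [0.5666 0.2666] extent [0.057 0.057]
px [174. 307.] n 1783 mean [0.5165 0.4096] z [0.0082 0.0121] rect [517.6 410.5 118.3  97.1  14.9] pca -165.3
   top-slab mean [0.5166 0.4093] extent [0.134 0.121]
   dark n 323 mean [0.5249 0.413 ] pca -166.9 rect [523.2 410.4  85.9  70.2  50.3] skew 3.3490098122548574e-06
px [345. 353.] n 463 mean [0.4292 0.11  ] z [0.0205 0.0329] rect [425.4 110.   81.9  69.5  24.3] pca 165.7
   top-slab mean [0.4513 0.1054] extent [0.029 0.034]
```

View pics/c3.png

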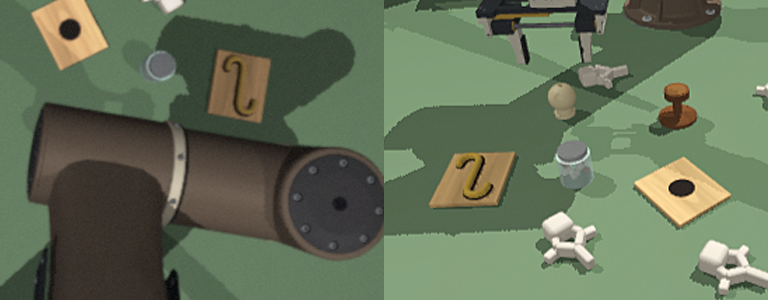

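The hook is on its silhouette, centred within 1–2 mm. Now the femur head.

Request:
move_arm --pt "1 -0.0005 0 -0.025 0 0 0" --pt "1 0 0 -0.025 0 0 0" --pt "1 0 0 -0.022 0 0 0" --pt "1 0 0 -0.012 0 0 0" --pt "1 0 0 -0.005 0 0 0" --pt "1 0 0 0 0 0 0" --pt "-1 0 0 0 0 0 0" --pt "-1 0 0 0 0 0 0" --pt "-1 0 0 0 0 0 0" --pt "-1 0 0 0 0 0 0" --pt "-1 0 0 0 0 0 0" --pt "-1 0 0 0 0 0 0" --pt "-1 0 0 0 0 0 0" --pt "-1 0 0 0 0 0 0" --force 25

```text
time_s: 12.68
tcp_pos: [0.3887, -0.2717, 0.0182]
eef_rot: [180.0, -0.0, -11.0]
contact_force: [-0.9, -0.1, 2.3]
gripper_width: 0.0464
gripper_force: 25.0
```

Request:
move_arm --pt "-1 0 0 0.01 0 0 0" --pt "-1 0 0 0.02 0 0 0" --pt "-1 0 0 0.03 0 0 0" --pt "-1 0 0 0.02 0 0 0" --pt "-1 0 0 0.01 0 0 0" --pt "-1 0.011 0.007 0 0 0 0" --pt "-1 0.02 0.012 0 0 0 0" --pt "-1 0.028 0.0175 0 0 0 0" --pt "-1 0.028 0.0175 0 0 0 0" --pt "-1 0.028 0.0175 0 0 0 0" --pt "-1 0.028 0.0175 0 0 0 0" --pt "-1 0.028 0.0175 0 0 0 0" --pt "-1 0.028 0.0175 0 0 0 0" --pt "-1 0.024 0.015 0 0 0 0" --pt "-1 0.019 0.011 0 0 0 0" --pt "-1 0.011 0.007 0 0 0 0" --pt "-1 0 0 0 0 0 0" --pt "-1 0 0 0 0 0 0"

```text
time_s: 14.92
tcp_pos: [0.6409, -0.1146, 0.1076]
eef_rot: [180.0, 0.1, -11.1]
contact_force: [0.0, -0.2, -0.2]
gripper_width: 0.0469
gripper_force: 25.0
```

Run:
```python
from h import *
cap('scene','s4')
a=cv2.imread('pics/s4.png')[150:450,150:550];cv2.imwrite('pics/c4.png',cv2.resize(a,(800,600)))
```

```text
(no output)
```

View pics/c4.png

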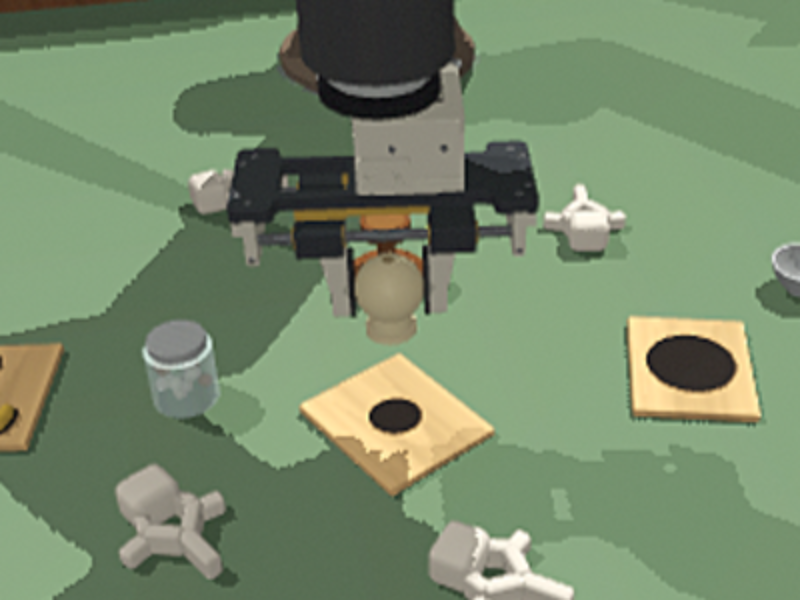

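The femur head hangs upright above its board (crop px 390,330). Lowering it.

Request:
move_arm --pt "-1 0.001 0 -0.015 0 0 0" --pt "-1 0 0 -0.025 0 0 0" --pt "-1 0 0 -0.02 0 0 0" --pt "-1 0 0 -0.01 0 0 0" --pt "-1 0 0 -0.006 0 0 0" --pt "-1 0 0 -0.004 0 0 0" --pt "-1 0 0 -0.001 0 0 0" --pt "-1 0 0 -0.001 0 0 0" --pt "-1 0 0 0 0 0 0" --pt "-1 0 0 0 0 0 0"

```text
time_s: 16.23
tcp_pos: [0.6428, -0.1146, 0.0263]
eef_rot: [-180.0, -0.0, -11.0]
contact_force: [0.3, -0.5, -0.3]
gripper_width: 0.0468
gripper_force: 25.0
```

Request:
move_arm --pt "-1 0 0 -0.0005 0 0 0" --pt "-1 0 0 -0.0005 0 0 0" --pt "-1 0 0 0 0 0 0" --pt "0.2 0 0 0 0 0 0" --pt "0.4 0 0 0 0 0 0" --pt "1 0 0 0 0 0 0" --pt "1 0 0 0 0 0 0" --pt "1 0 0 0 0 0 0" --pt "1 0 0 0.01 0 0 0" --pt "1 0 0 0.03 0 0 0" --pt "1 0 0 0.04 0 0 0" --pt "1 0 0 0.03 0 0 0" --pt "1 0 0 0 0 0 0"

```text
time_s: 17.85
tcp_pos: [0.6445, -0.1146, 0.1391]
eef_rot: [-179.9, -0.3, -11.0]
contact_force: [0.4, -0.8, -1.1]
gripper_width: 0.0872
gripper_force: 0.0
```

Request:
move_arm --pt "1 -0.0271 0.00465 0 0 0 0" --pt "1 -0.0271 0.00465 0 0 0 0" --pt "1 -0.0271 0.00465 0 0 0 0" --pt "1 -0.0271 0.00465 0 0 0 0" --pt "1 -0.0271 0.00465 0 0 0 0" --pt "1 -0.0271 0.00465 0 0 0 0" --pt "1 -0.0271 0.00465 0 0 0 0" --pt "1 0 0 -0.02 0 0 0" --pt "1 0 0 0 0 0 0" --pt "1 0 0 0 0 0 0"

```text
time_s: 19.1
tcp_pos: [0.4533, -0.0821, 0.1154]
eef_rot: [180.0, -0.0, -11.0]
contact_force: [0.2, 0.2, -0.1]
gripper_width: 0.0876
gripper_force: 0.0
```

Run:
```python
from h import *
cap('top','top5');cap('scene','s5')
from m import measure
measure('top5')
a=cv2.imread('pics/s5.png')[150:450,150:550];cv2.imwrite('pics/c5.png',cv2.resize(a,(800,600)))
```

```text
px [451. 140.] n 488 mean [ 0.8029 -0.0863] z [0.0198 0.0329] rect [806.2 -83.3  84.   69.2  85.2] pca 47.3
   top-slab mean [ 0.7902 -0.1043] extent [0.038 0.035]
px [563. 192.] n 495 mean [ 0.7043 -0.2815] z [0.0195 0.0327] rect [ 709.  -282.4   69.4   81.5   81.9] pca -154.6
   top-slab mean [ 0.6857 -0.2938] extent [0.035 0.038]
px [470. 230.] n 1708 mean [ 0.6399 -0.114 ] z [0.0088 0.0671] rect [ 640.7 -115.6  118.2   97.3   25.2] pca -152.9
   top-slab mean [ 0.6422 -0.1145] extent [0.034 0.033]
px [336. 233.] n 1729 mean [0.642  0.1236] z [0.0083 0.0128] rect [642.9 123.   97.2 116.8  70.5] pca 162.3
   top-slab mean [0.6418 0.1238] extent [0.134 0.123]
   dark n 505 mean [0.6436 0.1247] pca 103.5 rect [644.1 125.4  65.   63.9  89.2] skew 1.7342819244364782e-07
px [639. 286.] n 1736 mean [ 0.5342 -0.4125] z [0.0086 0.0195] rect [ 534.6 -413.1   97.3  117.8   78.4] pca 168.1
   top-slab mean [ 0.5346 -0.4135] extent [0.102 0.085]
px [558. 267.] n 428 mean [ 0.5674 -0.2584] z [0.0562 0.0613] rect [ 569.  -263.2   48.2   48.8   88.7] pca 125.0
   top-slab mean [ 0.5695 -0.2635] extent [0.041 0.042]
px [254. 277.] n 410 mean [0.5659 0.2671] z [0.0159 0.0306] rect [565.2 263.9  56.5  57.1   1.5] pca 161.4
   top-slab mean [0.5667 0.2665] extent [0.057 0.057]
px [174. 307.] n 1793 mean [0.5165 0.4093] z [0.0082 0.012 ] rect [515.7 410.  121.9  99.   14.2] pca -164.7
   top-slab mean [0.5168 0.4095] extent [0.134 0.119]
   dark n 329 mean [0.5276 0.4146] pca -165.3 rect [523.  415.5  68.9  83.3  71.9] skew 6.2043203493845225e-06
px [527. 429.] n 516 mean [ 0.292  -0.2006] z [0.0201 0.0324] rect [ 289.1 -198.1   69.6   83.8   48.2] pca 102.9
   top-slab mean [ 0.2955 -0.223 ] extent [0.035 0.033]
```

View pics/c5.png

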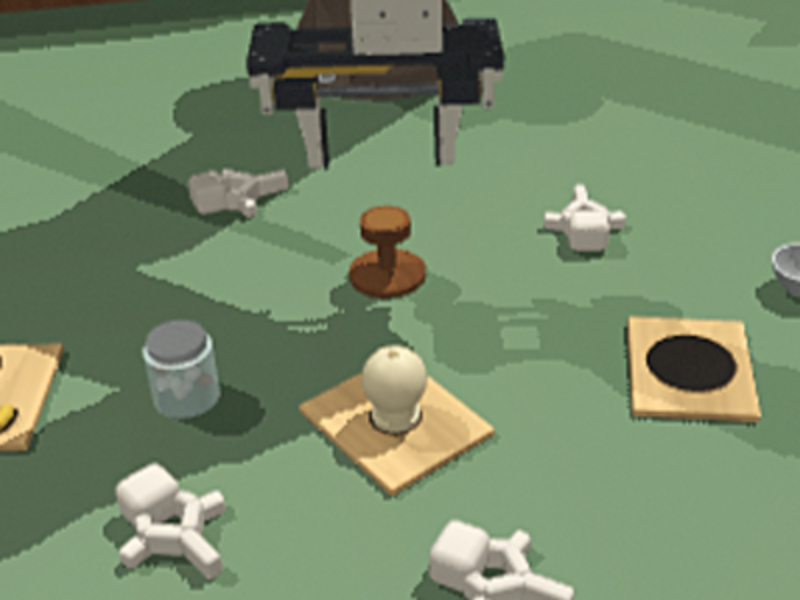

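The femur head stands upright on its disc. The stand (crop px 387,250) is centred under the gripper.

Request:
move_arm --pt "1 0 0 -0.025 0 0 0" --pt "1 0 0 -0.025 0 0 0" --pt "1 0 0 -0.018 0 0 0" --pt "1 0 0 -0.009 0 0 0" --pt "1 0 0 -0.004 0 0 0" --pt "1 0 0 0 0 0 0" --pt "-1 0 0 0 0 0 0" --pt "-1 0 0 0 0 0 0" --pt "-1 0 0 0 0 0 0" --pt "-1 0 0 0 0 0 0" --pt "-1 0 0 0 0 0 0" --pt "-1 0 0 0 0 0 0" --pt "-1 0 0 0 0 0 0" --pt "-1 0 0 0 0 0 0" --force 30

```text
time_s: 20.95
tcp_pos: [0.453, -0.082, 0.0341]
eef_rot: [-180.0, -0.0, -11.0]
contact_force: [-0.4, 1.9, 2.4]
gripper_width: 0.043
gripper_force: 30.0
```

Request:
move_arm --pt "-1 0 0 0.01 0 0 0" --pt "-1 0 0 0.02 0 0 0" --pt "-1 0 0 0.03 0 0 0" --pt "-1 0 0 0.02 0 0 0" --pt "-1 0.01 0.011 0 0 0 0" --pt "-1 0.02 0.0217 0 0 0 0" --pt "-1 0.025 0.027 0 0 0 0" --pt "-1 0.025 0.027 0 0 0 0" --pt "-1 0.025 0.027 0 0 0 0" --pt "-1 0.025 0.027 0 0 0 0" --pt "-1 0.025 0.027 0 0 0 0" --pt "-1 0.02 0.022 0 0 0 0" --pt "-1 0.01 0.011 0 0 0 0" --pt "-1 0.005 0.006 0 0 0 0" --pt "-1 0 0 0 0 0 0" --pt "-1 0 0 0 0 0 0"

```text
time_s: 22.95
tcp_pos: [0.6424, 0.1241, 0.1141]
eef_rot: [180.0, 0.0, -11.1]
contact_force: [0.0, 0.1, -1.5]
gripper_width: 0.043
gripper_force: 30.0
```

Run:
```python
from h import *
cap('scene','s6')
a=cv2.imread('pics/s6.png')[150:450,250:650];cv2.imwrite('pics/c6.png',cv2.resize(a,(800,600)))
```

```text
(no output)
```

View pics/c6.png

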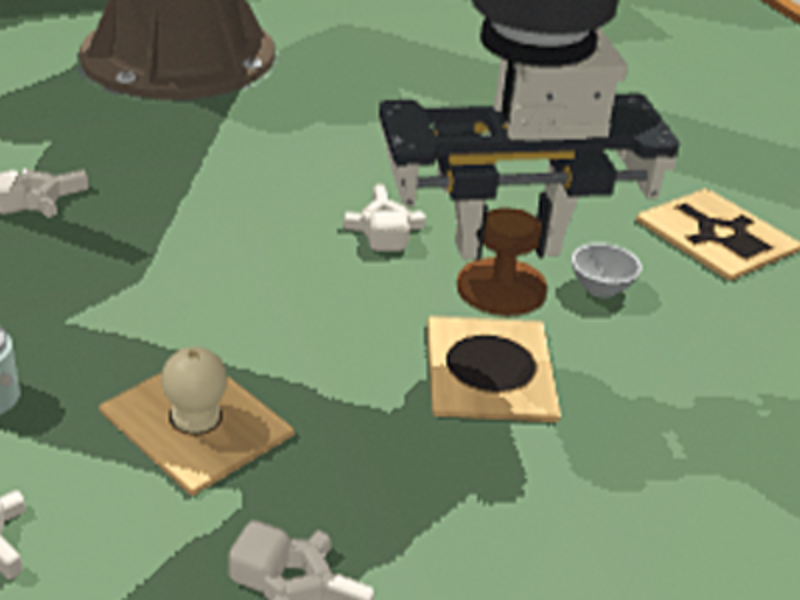

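The stand hangs upright above its board (crop px 503,285). Lowering it.

Request:
move_arm --pt "-1 0.0005 0.0005 -0.015 0 0 0" --pt "-1 0 0 -0.02 0 0 0" --pt "-1 0 0 -0.018 0 0 0" --pt "-1 0 0 -0.009 0 0 0" --pt "-1 0 0 -0.005 0 0 0" --pt "-1 0 0 -0.003 0 0 0" --pt "-1 0 0 -0.001 0 0 0" --pt "-1 0 0 -0.001 0 0 0" --pt "-1 0 0 -0.0005 0 0 0" --pt "-1 0 0 0 0 0 0" --pt "-1 0 0 0 0 0 0"

```text
time_s: 24.38
tcp_pos: [0.6437, 0.1253, 0.0422]
eef_rot: [-180.0, -0.0, -11.0]
contact_force: [-1.2, 0.2, 5.2]
gripper_width: 0.043
gripper_force: 30.0
```

Request:
move_arm --pt "0.2 0 0 0 0 0 0" --pt "0.5 0 0 0 0 0 0" --pt "1 0 0 0 0 0 0" --pt "1 0 0 0 0 0 0" --pt "1 0 0 0 0 0 0" --pt "1 0 0 0.01 0 0 0" --pt "1 0 0 0.03 0 0 0" --pt "1 0 0 0.03 0 0 0" --pt "1 -0.02 -0.002 0.02 0 0 -1" --pt "1 -0.0285 -0.003 0 0 0 -1" --pt "1 -0.0285 -0.003 0 0 0 -1" --pt "1 -0.0285 -0.003 0 0 0 0" --pt "1 -0.0285 -0.003 0 0 0 0" --pt "1 -0.0285 -0.003 -0.02 0 0 0" --pt "1 -0.0285 -0.003 -0.02 0 0 0" --pt "1 0 0 0 0 0 0" --pt "1 0 0 0 0 0 0"

```text
time_s: 26.5
tcp_pos: [0.4535, 0.1058, 0.0927]
eef_rot: [-179.9, -0.1, -14.0]
contact_force: [-0.3, 0.3, 0.3]
gripper_width: 0.0875
gripper_force: 0.0
```

Run:
```python
from h import *
cap('top','top7');cap('scene','s7')
from m import measure
measure('top7')
a=cv2.imread('pics/s7.png')[150:450,250:650];cv2.imwrite('pics/c7.png',cv2.resize(a,(800,600)))
```

```text
px [452. 140.] n 483 mean [ 0.8028 -0.0866] z [0.0201 0.033 ] rect [808.  -85.4  84.   69.4  12.3] pca 46.9
   top-slab mean [ 0.79   -0.1046] extent [0.036 0.037]
px [563. 192.] n 496 mean [ 0.7044 -0.2813] z [0.0198 0.0319] rect [ 709.4 -282.3   68.5   82.8   82.6] pca -154.1
   top-slab mean [ 0.6861 -0.2939] extent [0.045 0.039]
px [470. 230.] n 1705 mean [ 0.6399 -0.114 ] z [0.0088 0.067 ] rect [ 642.7 -115.3  120.9   96.4   26.1] pca -152.3
   top-slab mean [ 0.6422 -0.1141] extent [0.034 0.033]
px [336. 233.] n 1729 mean [0.6399 0.1225] z [0.0096 0.0707] rect [643.2 122.9  97.1 118.3  71.1] pca 157.2
   top-slab mean [0.6434 0.1249] extent [0.043 0.04 ]
px [639. 286.] n 1740 mean [ 0.5344 -0.4123] z [0.0087 0.0192] rect [ 534.5 -414.6  100.5  115.6   77.8] pca 167.1
   top-slab mean [ 0.5355 -0.4132] extent [0.102 0.08 ]
px [558. 267.] n 429 mean [ 0.5675 -0.2585] z [0.0563 0.0612] rect [ 569.3 -263.1   48.6   48.8   88. ] pca 115.6
   top-slab mean [ 0.5693 -0.2636] extent [0.041 0.042]
px [254. 277.] n 417 mean [0.5659 0.2672] z [0.0158 0.0303] rect [565.2 264.1  56.8  57.2   0.7] pca 166.8
   top-slab mean [0.5657 0.2666] extent [0.057 0.057]
px [174. 307.] n 1796 mean [0.5163 0.4095] z [0.0083 0.0123] rect [516.5 409.5 117.   99.2  15.9] pca -165.2
   top-slab mean [0.5166 0.4096] extent [0.134 0.118]
   dark n 304 mean [0.5277 0.4139] pca -163.7 rect [524.7 411.8  87.4  65.8  49.1] skew 2.979334178985978e-06
px [527. 429.] n 514 mean [ 0.292  -0.2008] z [0.0199 0.0323] rect [ 291.7 -198.    82.9   70.1   64.3] pca 102.8
   top-slab mean [ 0.2956 -0.2231] extent [0.035 0.033]
```

View pics/c7.png

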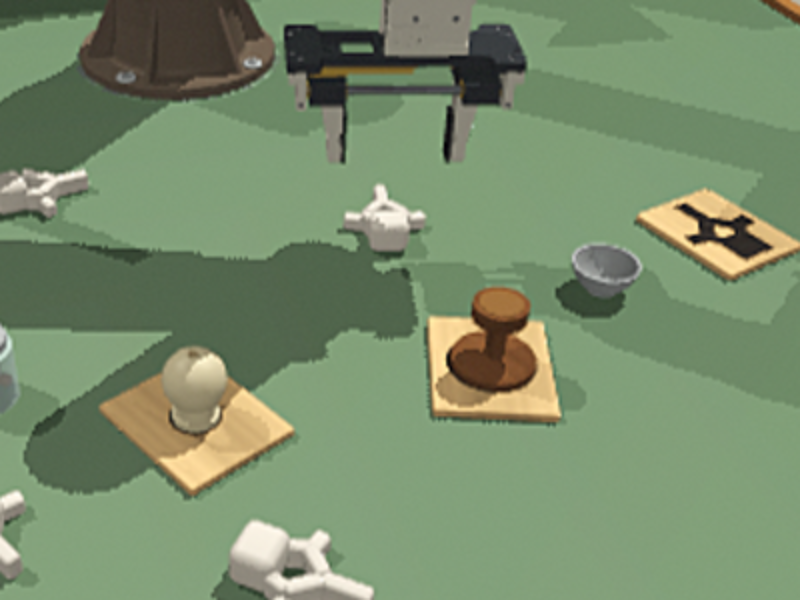

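Request:
move_arm --pt "1 -0.002 -0.0005 -0.025 0 0 0" --pt "1 0 0 -0.025 0 0 0" --pt "1 0 0 -0.02 0 0 0" --pt "1 0 0 -0.01 0 0 0" --pt "1 0 0 -0.006 0 0 0" --pt "1 0 0 -0.0015 0 0 0" --pt "1 0 0 0 0 0 0" --pt "-1 0 0 0 0 0 0" --pt "-1 0 0 0 0 0 0" --pt "-1 0 0 0 0 0 0" --pt "-1 0 0 0 0 0 0" --pt "-1 0 0 0 0 0 0" --pt "-1 0 0 0 0 0 0" --pt "-1 0 0 0 0 0 0" --pt "-1 0 0 0 0 0 0" --force 30

```text
time_s: 28.48
tcp_pos: [0.4505, 0.1047, 0.0041]
eef_rot: [-180.0, -0.0, -14.0]
contact_force: [0.0, 1.3, -0.7]
gripper_width: 0.0357
gripper_force: 30.0
```

Request:
move_arm --pt "-1 0 0 0.01 0 0 0" --pt "-1 0 0 0.02 0 0 0" --pt "-1 0 0 0.03 0 0 0" --pt "-1 0 0 0.03 0 0 0" --pt "-1 0.004 0.013 0 0 0 1.2" --pt "-1 0.008 0.026 0 0 0 2.4" --pt "-1 0.008 0.026 0 0 0 2.4" --pt "-1 0.008 0.026 0 0 0 2.4" --pt "-1 0.008 0.026 0 0 0 2.4" --pt "-1 0.008 0.026 0 0 0 2.4" --pt "-1 0.008 0.026 0 0 0 2.4" --pt "-1 0.008 0.026 0 0 0 2.4" --pt "-1 0.008 0.026 0 0 0 2.4" --pt "-1 0.008 0.026 0 0 0 2.4" --pt "-1 0.008 0.026 0 0 0 2.4" --pt "-1 0.008 0.026 0 0 0 2.4" --pt "-1 0.0045 0.0145 0 0 0 1.4" --pt "-1 0 0 0 0 0 0" --pt "-1 0 0 0 0 0 0"

```text
time_s: 30.85
tcp_pos: [0.5464, 0.4177, 0.0935]
eef_rot: [180.0, 0.1, 14.9]
contact_force: [0.5, 0.4, -1.6]
gripper_width: 0.0363
gripper_force: 30.0
```

Run:
```python
from h import *
cap('scene','s8')
a=cv2.imread('pics/s8.png')[100:400,380:780];cv2.imwrite('pics/c8.png',cv2.resize(a,(800,600)))
```

```text
(no output)
```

View pics/c8.png

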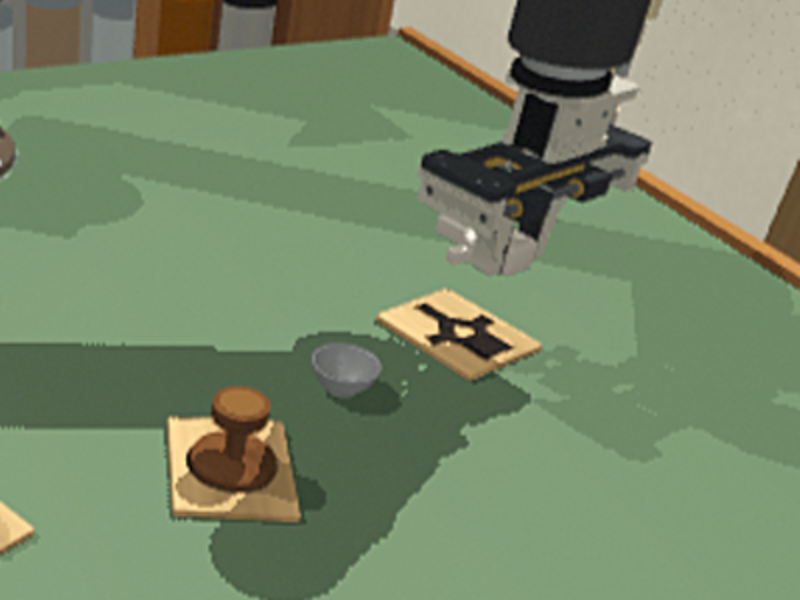

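The vertebra is held level, front block facing the right way. Lowering it.

Request:
move_arm --pt "-1 0.0005 0.0003 -0.015 0 0 0" --pt "-1 0 0 -0.025 0 0 0" --pt "-1 0 0 -0.02 0 0 0" --pt "-1 0 0 -0.01 0 0 0" --pt "-1 0 0 -0.006 0 0 0" --pt "-1 0 0 -0.003 0 0 0" --pt "-1 0 0 -0.001 0 0 0" --pt "-1 0 0 -0.001 0 0 0" --pt "-1 0 0 -0.0005 0 0 0" --pt "-1 0 0 0 0 0 0" --pt "-1 0 0 0 0 0 0"

```text
time_s: 32.28
tcp_pos: [0.5475, 0.4185, 0.0127]
eef_rot: [-180.0, -0.0, 15.0]
contact_force: [-0.2, -0.6, -1.8]
gripper_width: 0.0359
gripper_force: 30.0
```

Request:
move_arm --pt "-1 0 0 -0.0005 0 0 0" --pt "-1 0 0 -0.0005 0 0 0" --pt "-1 0 0 0 0 0 0" --pt "0 0 0 0 0 0 0" --pt "0.3 0 0 0 0 0 0" --pt "0.6 0 0 0 0 0 0" --pt "0.6 0 0 0 0 0 0" --pt "0.6 0 0 0.01 0 0 0" --pt "0.6 0 0 0.03 0 0 0" --pt "0.6 0 0 0.04 0 0 0" --pt "0.6 0 0 0.05 0 0 0" --pt "0.6 -0.05 0.03 0.03 0 0 0" --pt "0.6 -0.05 0.03 0.02 0 0 0" --pt "0.6 -0.05 0.04 0 0 0 0" --pt "0.6 -0.05 0.04 0 0 0 0" --pt "0.6 -0.05 0.04 0 0 0 0" --pt "0.6 0 0 0 0 0 0" --pt "0.6 0 0 0 0 0 0"

```text
time_s: 34.52
tcp_pos: [0.303, 0.5943, 0.1907]
eef_rot: [-180.0, -0.0, 15.0]
contact_force: [-0.1, 0.4, 0.5]
gripper_width: 0.0704
gripper_force: 0.0
```

Run:
```python
from h import *
cap('top','top9');cap('scene','s9')
from m import measure
measure('top9')
i=dict(np.load('top9.npz'))['img'][:,:,::-1]; a=cv2.resize(i[185:255,90:160],(400,400),interpolation=cv2.INTER_CUBIC)
b=cv2.resize(cv2.imread('pics/s9.png')[200:400,480:680],(400,400))
cv2.imwrite('pics/c9.png',np.hstack([a,b]))
```

```text
px [451. 140.] n 487 mean [ 0.8028 -0.0864] z [0.0199 0.0322] rect [806.  -83.4  83.2  69.6  85.9] pca 47.1
   top-slab mean [ 0.7898 -0.1039] extent [0.038 0.04 ]
px [563. 192.] n 495 mean [ 0.7042 -0.2817] z [0.0202 0.0324] rect [ 706.7 -282.1   87.    70.7   68.2] pca -153.8
   top-slab mean [ 0.6858 -0.2942] extent [0.037 0.036]
px [470. 230.] n 1703 mean [ 0.6402 -0.1142] z [0.0087 0.0666] rect [ 642.7 -117.5  118.2  101.5   24.2] pca -153.9
   top-slab mean [ 0.6422 -0.114 ] extent [0.034 0.034]
px [336. 233.] n 1726 mean [0.6397 0.1221] z [0.0094 0.0708] rect [642.3 123.6  95.9 116.2  70.8] pca 157.5
   top-slab mean [0.643  0.1244] extent [0.043 0.042]
px [558. 267.] n 426 mean [ 0.5674 -0.2587] z [0.0563 0.0613] rect [ 569.3 -263.3   49.3   49.5   33.3] pca 131.6
   top-slab mean [ 0.5695 -0.2637] extent [0.041 0.041]
px [639. 286.] n 1728 mean [ 0.5344 -0.4126] z [0.0087 0.0196] rect [ 534.6 -414.3   99.4  115.9   77.8] pca 168.7
   top-slab mean [ 0.5343 -0.4136] extent [0.104 0.071]
px [254. 277.] n 423 mean [0.5661 0.2671] z [0.0157 0.031 ] rect [564.5 263.4  57.3  58.3  48.1] pca 156.9
   top-slab mean [0.5653 0.2663] extent [0.057 0.057]
px [174. 307.] n 1784 mean [0.5161 0.4076] z [0.0092 0.039 ] rect [518.4 410.7 119.7  97.1  15.2] pca -170.7
   top-slab mean [0.5462 0.4162] extent [0.031 0.035]
px [527. 429.] n 523 mean [ 0.292  -0.2004] z [0.0199 0.0325] rect [ 289.1 -198.2   69.8   83.5   48.6] pca 102.4
   top-slab mean [ 0.2956 -0.2231] extent [0.034 0.033]
```

View pics/c9.png

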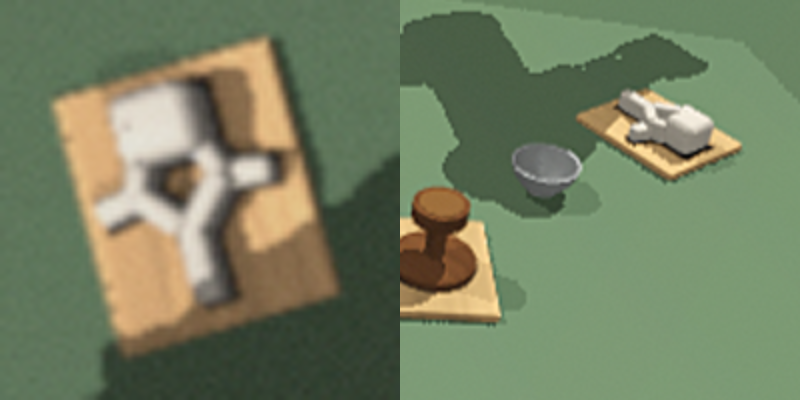

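The vertebra covers its silhouette: block at (0.546, 0.416) against a target of (0.547, 0.418), and turned to match. All four pieces check out and the bystanders have not moved, so I hand in the job.

```bash
python3 -c "
from plant import workorder; print(workorder.close_job())"
```

```text
the job is handed in; nothing more can be done
None
```

The vertebra, femur head, hook and skull stand are each on their own board, within about 3 mm of their silhouettes by the top camera; the jar and dish have not moved, and the job was handed in after about 35 s of robot time (no verdict was returned).

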